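# Tip the spare-wheel tote

### The job

On the model railway table, lift the metal cover plate off the two pins of the grey parts tote and lay it flat in the middle of the cork mat, without dropping it. Then take the tote by its steel bar handle and tip it up by about 30 degrees, its opposite corner still standing on the table, until all four loose wheels have slid together into that opposite (lowest) corner. Finish while holding the tote tipped like that: do not lower it or let go, and leave the model wagons, the paint jar and the screwdriver where they are.

Things in the scene. Friction and masses are not known exactly. Their poses are not given: they have to be found in the camera images.
- tote: grey open-topped plastic tote, 150 (own x) x 130 (y) x 48 mm, walls and floor 4 mm, 0.4 kg, loose. Origin under its centre, z up. Steel bar handle off its (+x, +y) corner; wheels go to the (-x, -y) corner. Ears at own (0, +-74) mm, 18 mm wide, flush with the rim, carry upright pins 7 mm across, 10 mm high. Slippery inside: wheels start to slide at about 10 degrees, gather reliably at 30
- tote_bar (a point): middle of the tote's handle: a round level steel bar 8 mm across, 60 mm clear between its arms, 36 mm out from the corner, 75 mm above the tote's underside (27 mm over the rim). It runs square to the line tote_foot to tote_bar: fingers closing along that line pinch it from above. Lightly pinched (20 to 30 N) the bar turns in the pads as the tote tips. Axes as the tote's
- tote_foot (a point): the tote's outer bottom corner that lies across from the handle, own (-75, -65, 0) mm: the tote tips about this point, 234 mm from the bar horizontally when level. Axes as the tote's
- tote_corner (a point): the inside of that same corner, on the tote's floor (own (-71, -61, 4) mm): where the wheels must gather. Axes as the tote's
- cover: flat aluminium cover plate 150 x 172 x 5 mm, 0.16 kg, lying loose on the tote's rim (underside 48 mm above the table), its two 10 mm holes over the tote's pins, which end 10 mm above the rim. Origin at the centre of its underside, axes as the tote's at the start
- cover_knob (a point): point on the black round knob at the middle of the cover: 25 mm above the cover's underside. The knob is 26 mm across and stands from 5 to 37 mm above the cover's underside
- mat: cork mat 220 x 220 x 3 mm fixed on the table; origin at the centre of its underside
- wheel1: one of four alike loose steel spare wheels (flanged disc, 19 mm across, 7 mm thick, 12 g), lying flat on the tote's floor under the cover; origin at the centre of its underside
- wheel2: one of four alike loose steel spare wheels (flanged disc, 19 mm across, 7 mm thick, 12 g), lying flat on the tote's floor under the cover; origin at the centre of its underside
- wheel3: one of four alike loose steel spare wheels (flanged disc, 19 mm across, 7 mm thick, 12 g), lying flat on the tote's floor under the cover; origin at the centre of its underside
- wheel4: one of four alike loose steel spare wheels (flanged disc, 19 mm across, 7 mm thick, 12 g), lying flat on the tote's floor under the cover; origin at the centre of its underside
- coach: green model coach, 33 x 143 x 45 mm, standing on the track beyond the work; origin under its centre
- tanker: model tank wagon with a blue tank, 30 x 100 x 45 mm, standing on the track beyond the work; origin under its centre
- bottle: small amber paint jar, 30 mm across, 55 mm high, standing on the table; origin under its centre
- driver: screwdriver 140 mm long lying on the table between tote and mat; origin at the underside, its own x axis runs along it from handle to tip
There are look-alikes about, which are no part of the job. Several things have the shape of the cover; the one meant has the colours described above.

How it is judged:
On the way:
1. the cover is off the pins and lies flat on the cork mat, let go (horizontal distance between cover and mat below 0.06 m and z of cover in the frame of mat below 0.008 m and angle between cover's own z axis and vertical below 0.08 rad and contact force between the fingers and cover below 0.1 N and linear speed of cover below 0.03 m/s), for 0.2 s.
At the end, for the whole second after the job is handed in: Cover flat, released, within 60 mm of the mat's centre. Fingers hold the tote tipped 20 to 46 degrees, the corner opposite the handle under 15 mm high, the bar over 130 mm, touching neither cover nor mat; all four wheels still, within 70 mm of that inside corner (all of step 1 and angle between tote's own z axis and vertical between 0.35 and 0.8 rad and height (world z) of tote_foot below 0.015 m and height (world z) of tote_bar above 0.13 m and contact force between the fingers and tote above 2 N and contact force between tote and cover below 0.1 N and contact force between tote and mat below 0.1 N and linear speed of each of tote, wheel1, wheel2, wheel3, wheel4 below 0.03 m/s and distance between each of wheel1, wheel2, wheel3, wheel4 and tote_corner below 0.07 m); the arm keeps its last pose, push and grip.
It fails at once if the cover is dropped (moves faster than 0.5 m/s untouched by the fingers) (linear speed of cover above 0.5 m/s and contact force between the fingers and cover below 0.05 N).
It fails at once if a bystander is disturbed (moved more than 30 mm) (distance of any of coach, tanker, bottle, driver from where it was at the start of the episode above 0.03 m).
It also fails if it takes over 58 s, if anything falls off the work surface, if the arm or the gripper's body presses on something with over 40 N, if the wrist force passes 120 N, or if a joint passes its speed limit or range.

### The arm

A 7-joint arm with a two-finger parallel gripper is mounted at the origin on the work surface. World frame = base frame: x ahead of the robot, y to its left, z up, the work surface at z = 0. Lengths are in m, angles in rad, forces in N, time in s.
With the tool pointing down it reaches from about 0.4 to 0.85 m from the base axis. Payload 4.5 kg.
Tool frame: the origin (TCP) lies midway between the tips of the shut fingers; the grasp point (between the pads) lies 19 mm behind it; z points along the fingers, y is the line along which they close (so a half turn about z gives the same grasp; the last joint's range is limited). The gripper opens to 88 mm and grips with 3 to 60 N. Pads are 18 mm wide; open, the fingers measure 123 mm over their backs; the gripper's body (75 mm by 187 mm) begins 45 mm behind the grasp point.
Start: joints at [1.266, 0.689, -0.195, 1.565, 0.157, 0.902, -0.215], TCP at [0.208, -0.589, 0.239] pointing down, gripper open.
Joint ranges: [-3.01, 3.01], [-0.46, 2.08], [-1.47, 1.51], [0.13, 2.56], [-1, 4.14], [0.04, 2.09], [-2.66, 2.66]. Speed limits (rad/s): [2.57, 2.57, 3.14, 3.14, 3.14, 3.14, 3.14].

### API

Orientations are given as a unit quaternion [w, x, y, z].
In Python, from plant import get_obs, get_image, calibration, env, cut_out gives the robot as it stands.
- The arm moves only by the shell command python3 -m inch 'ROWS' [FORCE]. ROWS is a JSON object whose one key "commands" holds a list of rows, each an object with "gripper": the opening, from 0 (shut) to 1 (fully open); "linear": the shift along the tool's x, y, z in m, a list of three; "yaw": the turn about the tool's z in degrees. In form: {"commands": [{"gripper": gripper, "linear": [dx, dy, dz], "yaw": yaw}, ...]}. A call has 1 to 12 rows; each row is the pose to reach, as a shift and turn from the pose commanded when the call began, along the tool's axes at that moment; what a row does not reach only later rows make up. A row lasts 1/8 s, in which the tool goes at most 62.5 mm and 10.7 degrees, less where a joint would pass 70% of its speed; a pose out of reach is approached as far as the arm can. A call with a gripper value outside its range is refused whole. The fingers move at their own pace and stop on an object; FORCE is the grip in N (left out, the last holds). Time passes only in rows, so rows that repeat a pose let the fingers close. It gives the time, the measured TCP pose, the force, the opening and the grip force at its end, in the units of the state.
- get_obs(): the state, without advancing time (a new reading comes with each control period).
- get_image(name): name is "scene" or "top" or "wrist"; returns the picture (400x640x3 uint8, red, green, blue); there is no depth.
- calibration(name): a dict with "fovy" (degrees; the focal length in pixels is half the picture's height over the tangent of half this angle, whatever the lens; pixels are square), "cx", "cy" (the principal point, pixels), "R" (3x3) and "t" (3): a world point X has camera coordinates R X + t. Camera axes: x right, y down, z forward; pixel columns grow to the right and rows downward; lengths in m; the calibration is good to about 2 mm. A picture is of the moment at which its call begins: read the wrist's pose just before it. calibration takes no time and is no camera call; for the wrist camera it gives the pose at the moment of the call.
- env.finish_job(): hands the job in; it is judged then, once.
Trained networks look in the newest picture that a camera, given by its name, has taken for a name from the list of things; names that differ only in an ending like _2 or _b are one class to them, and where a whole thing is asked for, a point or a joint stands for the part that bears it (a point fixed in the world has none). Each returns a list of dicts, best first, with "confidence" (0 to 1); they miss things now and then, are a little off and sometimes report something else, mostly with a low value. They report only what shows in the picture. A call takes as long as a camera call. They do not tell look-alikes from the thing itself.
- cut_out(camera, target): "mask" (400x640 bool, what is visible of it) and "box" ([centre column, centre row, width, height] in pixels, round what is visible of it).
The state is a dict: "t": time; "joint_positions": joint angles; "joint_vel": joint speeds; "joint_efforts": joint torques, N m; "tcp_pos": TCP position; "ee_rot": TCP orientation; "force": force on the tool from outside, world axes, zero at the start; "moment": the same for the moment, N m; "grip_width": finger opening in m; "gripper_force": force on a finger pad.
Only numpy, scipy, OpenCV 4.12 (cv2) and the standard library are available. Lean on these libraries where they do the work, as an engineer would, in place of code of your own. Each camera call takes 0.05 s, during which the arm holds its last target. There are 200 camera calls.

## Working session

There is one attempt and no reset: what is moved stays moved. The work goes in short steps, Python scripts to look and compute and a shell command to move; the robot and the scene stay as the last step left them, time stands still between calls to the robot, and variables do not carry over. Pictures are saved under pics/ and viewed, at most 10 in all, crops included, and the job is handed in when it is done.

```bash
mkdir -p pics; ls
python3 - <<'E'
from plant import *
import cv2,numpy as np
for n in("scene","top"):
    im=get_image(n); cv2.imwrite(f"pics/{n}0.png",im[:,:,::-1]); c=calibration(n); print(n,c)
    for k in("cover","tote","mat","cover_knob","tote_bar","driver","bottle"):
        print(k,[(round(d["confidence"],2),np.round(d["box"]).tolist()) for d in cut_out(n,k)])
o=get_obs();print(o["t"],o["tcp_pos"],o["ee_rot"],o["force"])
E
```

```text
pics
scene {'fovy': 43.84775992823488, 'cx': 310.5963687684856, 'cy': 196.6862382841376, 'R': array([[-7.15765059e-01,  6.98340706e-01,  7.99168062e-04],
       [ 3.86600851e-01,  3.97199462e-01, -8.32329484e-01],
       [-5.81566988e-01, -5.95443403e-01, -5.54280607e-01]]), 't': array([ 0.44045371, -0.0971334 ,  1.5197846 ])}
cover [(0.81, [302.0, 185.0, 82.0, 44.0]), (0.65, [273.0, 155.0, 73.0, 29.0])]
tote [(0.64, [294.0, 195.0, 88.0, 51.0])]
mat [(0.93, [413.0, 280.0, 140.0, 95.0])]
cover_knob [(0.86, [302.0, 185.0, 84.0, 44.0]), (0.63, [275.0, 154.0, 69.0, 31.0])]
tote_bar [(0.66, [295.0, 193.0, 88.0, 50.0])]
driver [(0.76, [360.0, 225.0, 47.0, 18.0])]
bottle [(0.54, [300.0, 254.0, 15.0, 27.0])]
top {'fovy': 50.991064074723546, 'cx': 320.34092686134215, 'cy': 195.05493783481944, 'R': array([[ 0.00886978, -0.99991436, -0.00962238],
       [-0.99737255, -0.00815453, -0.07198261],
       [ 0.07189798,  0.01023557, -0.99735947]]), 't': array([-0.08201205,  0.55941396,  1.19789772])}
cover [(0.97, [440.0, 267.0, 65.0, 65.0]), (0.56, [360.0, 231.0, 56.0, 65.0])]
tote [(0.55, [380.0, 205.0, 46.0, 36.0]), (0.21, [286.0, 240.0, 11.0, 22.0])]
mat [(0.68, [225.0, 215.0, 87.0, 80.0])]
cover_knob [(0.89, [440.0, 268.0, 66.0, 61.0]), (0.63, [360.0, 230.0, 60.0, 67.0])]
tote_bar [(0.73, [380.0, 202.0, 47.0, 37.0])]
driver [(0.64, [290.0, 230.0, 18.0, 40.0])]
bottle [(0.63, [293.0, 162.0, 14.0, 12.0])]
0.8 [ 0.20773181 -0.5894855   0.23877951] [5.52814556e-05 9.85685909e-01 1.68592067e-01 7.89196844e-06] [0.60758349 0.42875603 0.67896255]
```

View pics/top0.png

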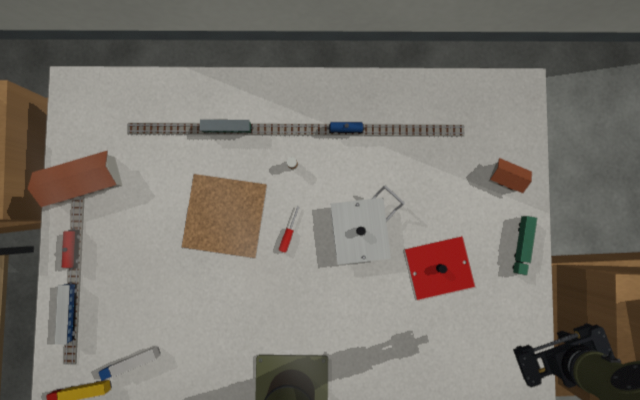

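View pics/scene0.png

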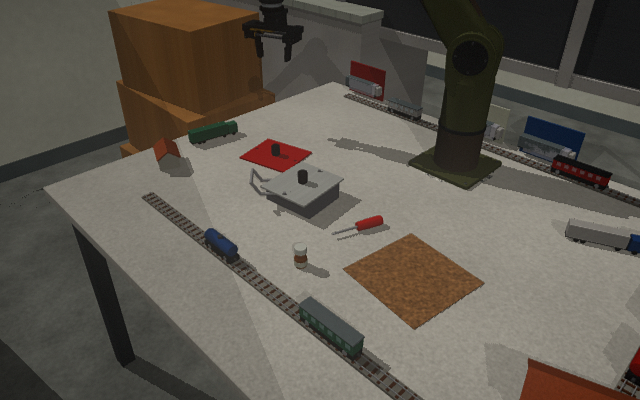

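Candidates for the cover are the plain aluminium plate with black knob at top (360,231), on the grey tote with the handle, and the red plate at (440,267), which is a look-alike. I choose the aluminium one. The handle points up and right towards (390,195), the mat is at (225,215), and the driver (288,230) lies between them. I'll check this in a close crop.

```bash
cat > h.py <<'E'
import numpy as np, cv2
from plant import *
def proj(n,X):
    c=calibration(n); f=200/np.tan(np.radians(c["fovy"])/2); p=np.atleast_2d(X)@np.array(c["R"]).T+c["t"]
    return np.c_[c["cx"]+f*p[:,0]/p[:,2], c["cy"]+f*p[:,1]/p[:,2]]
def ray(n,uv,z):
    c=calibration(n); f=200/np.tan(np.radians(c["fovy"])/2); R=np.array(c["R"])
    d=R.T@np.array([(uv[0]-c["cx"])/f,(uv[1]-c["cy"])/f,1]); o=-R.T@c["t"]
    return o+d*(z-o[2])/d[2]
def crop(n,im,c0,r0,w,h,s,name,pts=()):
    k=cv2.resize(im[r0:r0+h,c0:c0+w,::-1],None,fx=s,fy=s,interpolation=cv2.INTER_CUBIC).copy()
    for p in pts: cv2.drawMarker(k,(int((p[0]-c0)*s),int((p[1]-r0)*s)),(0,255,0),0,8,1)
    return k
E
python3 - <<'E'
from h import *
it=cv2.imread("pics/top0.png")[:,:,::-1]; isc=cv2.imread("pics/scene0.png")[:,:,::-1]
a=crop("top",it,300,170,130,110,5,"a"); b=crop("s",isc,240,160,115,65,5,"b")
a=a[:, :]; cv2.imwrite("pics/c1.png",a); cv2.imwrite("pics/c2.png",b); print(a.shape,b.shape)
get_image("top")
m=cut_out("top","mat")[0]["mask"]; print("mat rect",cv2.minAreaRect(np.argwhere(m)[:,::-1].astype(np.float32)))
d=[d for d in cut_out("top","cover") if abs(d["box"][0]-360)<10][0]["mask"]; r=cv2.minAreaRect(np.argwhere(d)[:,::-1].astype(np.float32)); print("cover",r, [ray("top",p,.053).round(4).tolist() for p in cv2.boxPoints(r)])
print(ray("top",(225,215.5),.003))
get_image("scene")
m=cut_out("scene","mat")[0]["mask"]; u=np.argwhere(m)[:,::-1]; print(np.mean([ray("scene",p,.003) for p in u[::20]],0))
get_image("top")
m=cut_out("top","mat")[0]["mask"]; u=np.argwhere(m)[:,::-1]; print(np.mean([ray("top",p,.003) for p in u[::20]],0))
E
```

```text
(550, 650, 3) (325, 575, 3)
mat rect ((224.0740966796875, 215.911865234375), (74.8479995727539, 76.03292846679688), 9.090276718139648)
cover ((360.27593994140625, 230.89122009277344), (61.59136199951172, 53.60588073730469), 83.41805267333984) [[0.5344, -0.1054, 0.053], [0.553, -0.2553, 0.053], [0.3821, -0.2746, 0.053], [0.3637, -0.1263, 0.053]]
[0.49875593 0.20266272 0.003     ]
[0.50672674 0.20862171 0.003     ]
[0.49722252 0.2045234  0.003     ]
```

View pics/c1.png

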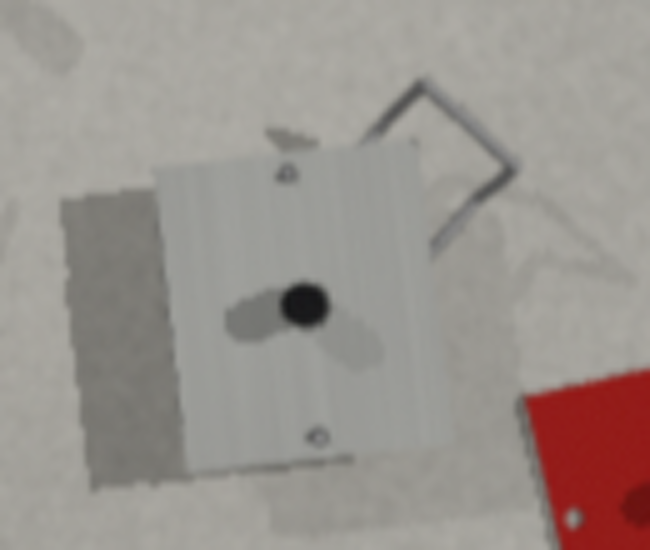

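View pics/c2.png

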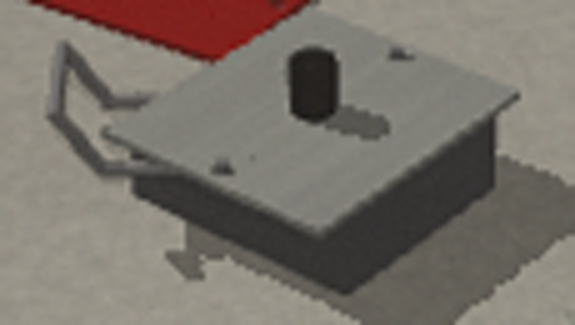

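The crop confirms the aluminium plate with black knob. In full-frame pixels the knob top is at (361,231), the pins at (357.5,205) and (363.6,257.3), and the bar runs from (384.5,186.5) to (403,203.5).

Run:
```python
from h import *
p1=ray("top",(357.5,204.8),.058);p2=ray("top",(363.6,257.3),.058);k=ray("top",(361,231),.085)
b1=ray("top",(384.5,186.8),.075);b2=ray("top",(402.8,203.7),.075)
print("pins",p1,p2,np.linalg.norm(p1-p2),(p1+p2)/2,"knob",k,"bar",(b1+b2)/2,np.linalg.norm(b1-b2))
y=p1-p2; yaw=np.degrees(np.arctan2(y[1],y[0]))-90
c=(p1+p2)[:2]/2;
# scene: knob top, pins
ks=ray("scene",(240+313/5,160+52/5),.085);q1=ray("scene",(240+222/5,160+165/5),.058);q2=ray("scene",(240+399/5,160+52/5),.058)
print("scene knob",ks,"pins",q1,q2,"mid",(q1+q2)/2, "bar", (ray("scene",(253,169.5),.075)+ray("scene",(250.5,182.5),.075))/2)
for yw in (yaw,):
  t=np.radians(yw);R=np.array([[np.cos(t),-np.sin(t)],[np.sin(t),np.cos(t)]])
  o=np.array([75,65])/1e3; bar=o*(1+.036/np.linalg.norm(o)); print("yaw",yw,"bar pred",c+R@bar,"foot",c-R@o)
  d=R@bar; print("line dir deg",np.degrees(np.arctan2(d[1],d[0])))
o=get_obs(); w,x,yy,z=o["ee_rot"]
from scipy.spatial.transform import Rotation as Ro
print(o["t"],Ro.from_quat([x,yy,z,w]).as_matrix().round(3))
```

```text
pins [ 0.53078477 -0.18210477  0.058     ] [ 0.38486932 -0.19940991  0.058     ] 0.14693804146574424 [ 0.45782704 -0.19075734  0.058     ] knob [ 0.45798715 -0.18970239  0.085     ] bar [ 0.55726672 -0.28058935  0.075     ] 0.06852910529185406
scene knob [ 0.45415616 -0.19586019  0.085     ] pins [ 0.53533793 -0.17892772  0.058     ] [ 0.38872246 -0.1958078   0.058     ] mid [ 0.46203019 -0.18736776  0.058     ] bar [ 0.55900965 -0.28173281  0.075     ]
yaw -83.23648352901303 bar pred [ 0.55782494 -0.28181895] foot [ 0.38444652 -0.12393444]
line dir deg -42.322100308987906
1.15 [[ 0.943  0.332  0.   ]
 [ 0.332 -0.943 -0.   ]
 [ 0.     0.    -1.   ]]
```

Both cameras agree: tote centre (0.459,-0.190), yaw -83°, bar (0.558,-0.281), mat (0.50,0.205). Pin spacing is 147 mm against 148 nominal. Next I go above the knob and already turn the fingers to the bar's line (tool yaw -28).

```bash
python3 -m inch '{"commands":[{"gripper":1,"linear":[0.046,-0.037,0.005],"yaw":-5},{"gripper":1,"linear":[0.092,-0.073,0.012],"yaw":-10},{"gripper":1,"linear":[0.138,-0.110,0.02],"yaw":-15},{"gripper":1,"linear":[0.184,-0.146,0.03],"yaw":-20},{"gripper":1,"linear":[0.230,-0.183,0.04],"yaw":-25},{"gripper":1,"linear":[0.276,-0.220,0.05],"yaw":-28},{"gripper":1,"linear":[0.322,-0.256,0.06],"yaw":-28},{"gripper":1,"linear":[0.350,-0.279,0.07],"yaw":-28},{"gripper":1,"linear":[0.368,-0.293,0.08],"yaw":-28},{"gripper":1,"linear":[0.368,-0.293,0.08],"yaw":-28},{"gripper":1,"linear":[0.368,-0.293,0.08],"yaw":-28}]}'
python3 - <<'E'
from h import *
im=get_image("wrist"); cv2.imwrite("pics/w1.png",im[:,:,::-1])
print(calibration("wrist"))
print([(d["confidence"],d["box"]) for d in cut_out("wrist","cover_knob")])
X=[[.458,-.19,.085],[.532,-.181,.058],[.386,-.198,.058]]
print(proj("wrist",X))
from scipy.spatial.transform import Rotation as Ro
o=get_obs();print(o["tcp_pos"],Ro.from_quat(np.roll(o["ee_rot"],-1)).as_matrix().round(3),o["joint_positions"].round(2) if hasattr(o["joint_positions"],'round') else o["joint_positions"])
E
```

```text
t: 2.52
tcp_pos: [0.4568, -0.1921, 0.159]
ee_rot: [0.0, 0.916, 0.401, -0.0]
force: [-0.9, 0.6, -0.4]
grip_width: 0.088
gripper_force: 0.0
{'fovy': 70.4734152554955, 'cx': 321.9887632781244, 'cy': 196.47688846303055, 'R': array([[ 7.35045180e-01, -6.78018114e-01,  1.39671455e-04],
       [-6.42454210e-01, -6.96424180e-01,  3.19759207e-01],
       [-2.16705264e-01, -2.35127196e-01, -9.47498829e-01]]), 't': array([-0.46690709,  0.14063119,  0.36953609])}
[(0.69, [324.2, 176.2, 236.4, 236.4]), (0.65, [376.4, 325.3, 151.2, 85.6])]
[[320.20679802 203.57802649]
 [376.75615176 130.25717628]
 [272.03230926 246.56906337]]
[ 0.45677696 -0.19253054  0.15913131] [[ 0.679  0.734  0.   ]
 [ 0.734 -0.679 -0.001]
 [-0.001  0.001 -1.   ]] [ 0.43  0.66 -0.21  2.03  0.27  0.48 -0.72]
```

View pics/w1.png

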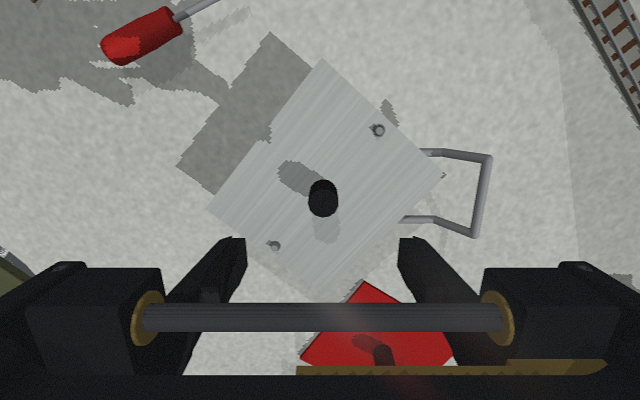

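Wrist view: pins at (378,130) and (275,245), as predicted within 3 px. The knob blob is centred at (323,198) and the bar runs (490,157) to (475,236). I'll refine from these.

Run:
```python
from h import *
p1=ray("wrist",(378,130),.058);p2=ray("wrist",(275,245),.058)
b1=ray("wrist",(490,157),.075);b2=ray("wrist",(476,236),.075)
print(p1,p2,np.linalg.norm(p1-p2),(p1+p2)/2,"bar",b1,b2,(b1+b2)/2,np.linalg.norm(b1-b2))
n=b2-b1;print("bar dir",np.degrees(np.arctan2(n[1],n[0])),"y dir",np.degrees(np.arctan2((p1-p2)[1],(p1-p2)[0])))
print(proj("wrist",[[.46,-.19,.085],[.46,-.19,.053]]))
```

```text
[ 0.5329167  -0.18155371  0.058     ] [ 0.38937262 -0.19876918  0.058     ] 0.14457273576115262 [ 0.46114466 -0.19016145  0.058     ] bar [ 0.58539845 -0.25725958  0.075     ] [ 0.53747255 -0.31064725  0.075     ] [ 0.5614355  -0.28395341  0.075     ] 0.0717435357943505
bar dir -131.91419375411462 y dir 6.838908845336938
[[321.98158457 202.03597235]
 [321.97370268 190.44519841]]
```

```bash
python3 -m inch '{"commands":[{"gripper":1,"linear":[0.004,0.001,0.03],"yaw":0},{"gripper":1,"linear":[0.004,0.001,0.06],"yaw":0},{"gripper":1,"linear":[0.004,0.001,0.085],"yaw":0},{"gripper":1,"linear":[0.004,0.001,0.098],"yaw":0},{"gripper":1,"linear":[0.004,0.001,0.099],"yaw":0},{"gripper":0.1,"linear":[0.004,0.001,0.099],"yaw":0},{"gripper":0.1,"linear":[0.004,0.001,0.099],"yaw":0},{"gripper":0.1,"linear":[0.004,0.001,0.099],"yaw":0},{"gripper":0.1,"linear":[0.004,0.001,0.099],"yaw":0},{"gripper":0.1,"linear":[0.004,0.001,0.099],"yaw":0},{"gripper":0.1,"linear":[0.004,0.001,0.099],"yaw":0},{"gripper":0.1,"linear":[0.004,0.001,0.099],"yaw":0}]}' 40
```

```text
t: 4.12
tcp_pos: [0.4609, -0.1886, 0.0597]
ee_rot: [0.0, 0.916, 0.402, -0.0]
force: [0.0, 0.6, -0.4]
grip_width: 0.0252
gripper_force: 40.0
```

```bash
python3 -m inch '{"commands":[{"gripper":0.1,"linear":[0,0,-0.006],"yaw":0},{"gripper":0.1,"linear":[0,0,-0.018],"yaw":0},{"gripper":0.1,"linear":[0,0,-0.035],"yaw":0},{"gripper":0.1,"linear":[0,0,-0.055],"yaw":0},{"gripper":0.1,"linear":[0,0,-0.072],"yaw":0},{"gripper":0.1,"linear":[0,0,-0.08],"yaw":0},{"gripper":0.1,"linear":[0,0,-0.08],"yaw":0}]}'
python3 - <<'E'
from h import *
im=get_image("scene"); cv2.imwrite("pics/s1.png",crop("s",im,200,100,240,200,3,""))
E
```

```text
t: 5.0
tcp_pos: [0.4611, -0.1887, 0.1403]
ee_rot: [0.0, 0.916, 0.402, 0.0]
force: [-0.1, 0.1, -1.9]
grip_width: 0.0249
gripper_force: 40.0
```

View pics/s1.png

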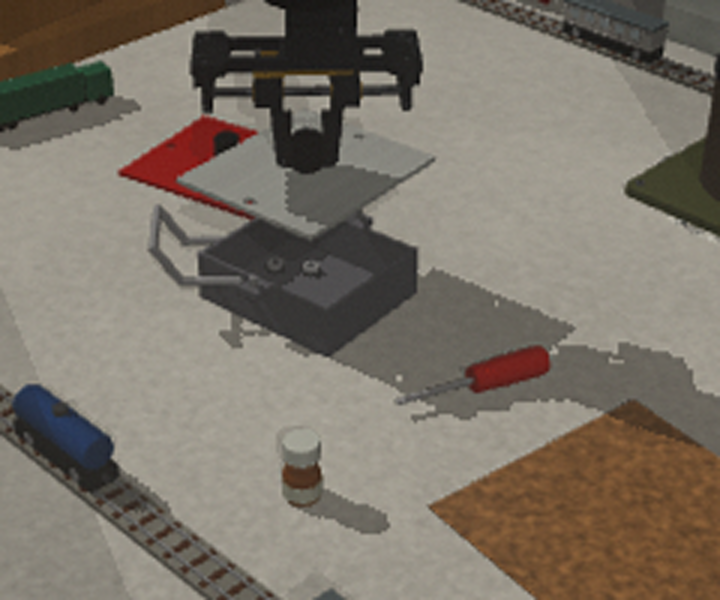

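The cover hangs level in the fingers at crop (307,180), clear of the pins, with wheels visible in the tote. Now the carry to above the mat.

```bash
python3 -m inch '{"commands":[{"gripper":0.1,"linear":[0.010,-0.007,0],"yaw":0},{"gripper":0.1,"linear":[0.033,-0.025,0],"yaw":0},{"gripper":0.1,"linear":[0.068,-0.051,0],"yaw":0},{"gripper":0.1,"linear":[0.106,-0.080,0],"yaw":0},{"gripper":0.1,"linear":[0.144,-0.109,0],"yaw":0},{"gripper":0.1,"linear":[0.182,-0.137,0],"yaw":0},{"gripper":0.1,"linear":[0.220,-0.166,0],"yaw":0},{"gripper":0.1,"linear":[0.256,-0.193,0],"yaw":0},{"gripper":0.1,"linear":[0.286,-0.216,0],"yaw":0},{"gripper":0.1,"linear":[0.307,-0.231,0],"yaw":0},{"gripper":0.1,"linear":[0.317,-0.239,0],"yaw":0},{"gripper":0.1,"linear":[0.317,-0.239,0],"yaw":0}]}' && python3 -m inch '{"commands":[{"gripper":0.1,"linear":[0,0,0.015],"yaw":0},{"gripper":0.1,"linear":[0,0,0.040],"yaw":0},{"gripper":0.1,"linear":[0,0,0.070],"yaw":0},{"gripper":0.1,"linear":[0,0,0.092],"yaw":0},{"gripper":0.1,"linear":[0,0,0.106],"yaw":0},{"gripper":0.1,"linear":[0,0,0.114],"yaw":0},{"gripper":0.1,"linear":[0,0,0.119],"yaw":0},{"gripper":0.1,"linear":[0,0,0.122],"yaw":0},{"gripper":0.1,"linear":[0,0,0.123],"yaw":0},{"gripper":0.1,"linear":[0,0,0.123],"yaw":0}]}'
```

```text
t: 6.55
tcp_pos: [0.4988, 0.2073, 0.1393]
ee_rot: [-0.0, 0.915, 0.403, -0.0]
force: [0.2, -0.2, -1.6]
grip_width: 0.0251
gripper_force: 40.0
t: 7.8
tcp_pos: [0.4996, 0.2067, 0.017]
ee_rot: [0.0, 0.916, 0.402, 0.0]
force: [-0.2, -0.5, -2.0]
grip_width: 0.0249
gripper_force: 40.0
```

Not yet in contact, so I lower it in small steps.

```bash
python3 -m inch '{"commands":[{"gripper":0.1,"linear":[0,0,0.001],"yaw":0},{"gripper":0.1,"linear":[0,0,0.002],"yaw":0},{"gripper":0.1,"linear":[0,0,0.0025],"yaw":0},{"gripper":0.1,"linear":[0,0,0.0025],"yaw":0}]}'
```

```text
t: 8.3
tcp_pos: [0.4995, 0.2066, 0.0147]
ee_rot: [0.0, 0.916, 0.402, 0.0]
force: [-1.3, -0.2, 4.7]
grip_width: 0.025
gripper_force: 40.0
```

Contact (about 6 N). Release and rise.

```bash
python3 -m inch '{"commands":[{"gripper":0.5,"linear":[0,0,0],"yaw":0},{"gripper":0.5,"linear":[0,0,0],"yaw":0},{"gripper":0.5,"linear":[0,0,0],"yaw":0},{"gripper":0.5,"linear":[0,0,-0.005],"yaw":0},{"gripper":0.5,"linear":[0,0,-0.03],"yaw":0},{"gripper":0.5,"linear":[0,0,-0.07],"yaw":0},{"gripper":0.5,"linear":[0,0,-0.11],"yaw":0},{"gripper":0.5,"linear":[0,0,-0.135],"yaw":0},{"gripper":0.5,"linear":[0,0,-0.135],"yaw":0}]}'
python3 - <<'E'
from h import *
im=get_image("top"); d=cut_out("top","cover")
for e in d: print(e["confidence"],e["box"],ray("top",e["box"][:2],.008))
cv2.imwrite("pics/t2.png",crop("t",im,170,140,260,140,3,""))
E
```

```text
t: 9.43
tcp_pos: [0.5006, 0.207, 0.1511]
ee_rot: [-0.0, 0.916, 0.402, 0.002]
force: [0.6, 0.2, -0.5]
grip_width: 0.0442
gripper_force: 0.0
0.96 [227.0, 216.9, 54.0, 62.9] [0.49460717 0.19550547 0.008     ]
0.72 [438.9, 267.0, 64.0, 63.4] [ 0.35543841 -0.42135824  0.008     ]
```

View pics/t2.png

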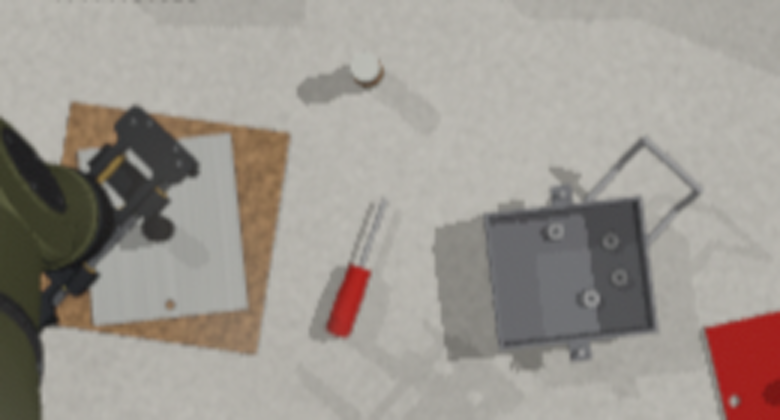

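The cover lies flat and free in the mat (crop centre (160,230)). The tote still stands with the bar at (384,188) to (402,203) and four wheels in it. On to the bar.

```bash
python3 -m inch '{"commands":[{"gripper":0.5,"linear":[-0.02,0.024,0],"yaw":0},{"gripper":0.5,"linear":[-0.055,0.065,0],"yaw":0},{"gripper":0.5,"linear":[-0.09,0.106,0],"yaw":0},{"gripper":0.5,"linear":[-0.125,0.148,0],"yaw":0},{"gripper":0.5,"linear":[-0.16,0.189,0],"yaw":0},{"gripper":0.5,"linear":[-0.195,0.230,0],"yaw":0},{"gripper":0.5,"linear":[-0.23,0.272,0],"yaw":0},{"gripper":0.5,"linear":[-0.265,0.313,0],"yaw":0},{"gripper":0.5,"linear":[-0.295,0.348,0],"yaw":0},{"gripper":0.5,"linear":[-0.319,0.376,0],"yaw":0},{"gripper":0.5,"linear":[-0.319,0.376,0],"yaw":0},{"gripper":0.5,"linear":[-0.319,0.376,0],"yaw":0}]}'
python3 - <<'E'
from h import *
im=get_image("wrist"); cv2.imwrite("pics/w2.png",im[:,:,::-1])
print(proj("wrist",[[.560,-.283,.075],[.585,-.257,.075],[.537,-.311,.075]]))
E
```

```text
t: 11.02
tcp_pos: [0.5598, -0.2812, 0.1478]
ee_rot: [-0.001, 0.915, 0.403, -0.001]
force: [0.2, -0.2, 0.8]
grip_width: 0.044
gripper_force: 0.0
[[323.39235281 209.25256054]
 [324.61982145 166.62510357]
 [325.52353152 248.04465341]]
```

View pics/w2.png

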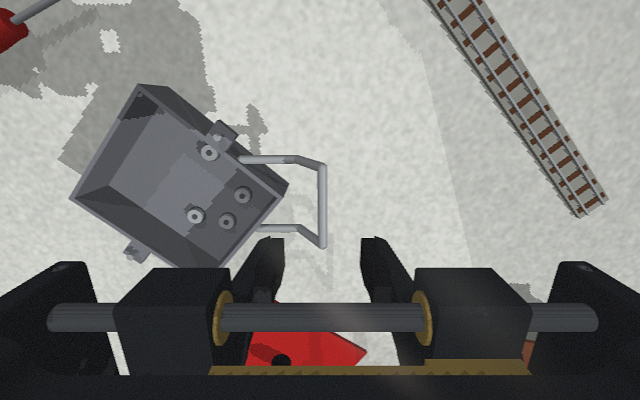

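The bar is upright at column 323, rows 165 to 247, centred between the fingers. I descend and pinch with 28 N.

```bash
python3 -m inch '{"commands":[{"gripper":0.5,"linear":[0,0,0.025],"yaw":0},{"gripper":0.5,"linear":[0,0,0.055],"yaw":0},{"gripper":0.5,"linear":[0,0,0.08],"yaw":0},{"gripper":0.5,"linear":[0,0,0.092],"yaw":0},{"gripper":0.5,"linear":[0,0,0.092],"yaw":0},{"gripper":0,"linear":[0,0,0.092],"yaw":0},{"gripper":0,"linear":[0,0,0.092],"yaw":0},{"gripper":0,"linear":[0,0,0.092],"yaw":0},{"gripper":0,"linear":[0,0,0.092],"yaw":0},{"gripper":0,"linear":[0,0,0.092],"yaw":0},{"gripper":0,"linear":[0,0,0.092],"yaw":0},{"gripper":0,"linear":[0,0,0.092],"yaw":0}]}' 28
```

```text
t: 12.58
tcp_pos: [0.5602, -0.2827, 0.0572]
ee_rot: [-0.0, 0.916, 0.402, -0.0]
force: [-0.7, 0.3, 1.2]
grip_width: 0.0065
gripper_force: 27.9
```

```bash
python3 -m inch '{"commands":[{"gripper":0,"linear":[0,-0.001,-0.004],"yaw":0},{"gripper":0,"linear":[0,-0.003,-0.009],"yaw":0},{"gripper":0,"linear":[0,-0.005,-0.014],"yaw":0},{"gripper":0,"linear":[0,-0.0075,-0.020],"yaw":0},{"gripper":0,"linear":[0,-0.010,-0.026],"yaw":0},{"gripper":0,"linear":[0,-0.013,-0.032],"yaw":0},{"gripper":0,"linear":[0,-0.0165,-0.0395],"yaw":0},{"gripper":0,"linear":[0,-0.0165,-0.0395],"yaw":0}]}'
python3 - <<'E'
from h import *
im=get_image("scene"); cv2.imwrite("pics/s2.png",crop("s",im,220,120,180,110,4,""))
E
```

```text
t: 13.58
tcp_pos: [0.5485, -0.2715, 0.0975]
ee_rot: [0.0, 0.916, 0.402, 0.0]
force: [-0.0, 0.0, -2.0]
grip_width: 0.0065
gripper_force: 28.0
```

View pics/s2.png

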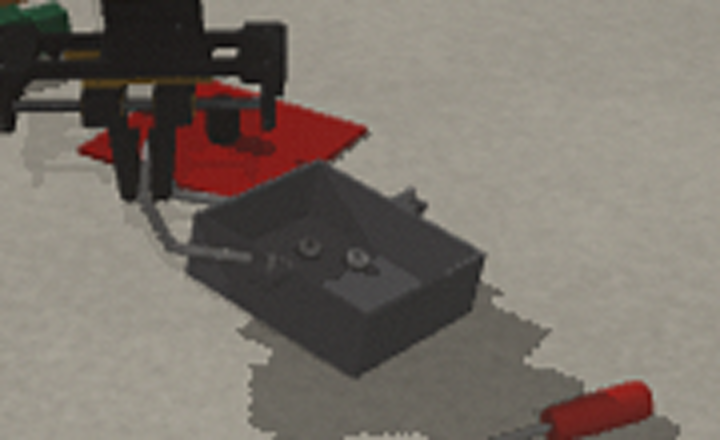

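The bar is held and the tote tips about its far corner as planned. I continue to about 31°, gently.

```bash
python3 -m inch '{"commands":[{"gripper":0,"linear":[0,-0.003,-0.006],"yaw":0},{"gripper":0,"linear":[0,-0.007,-0.012],"yaw":0},{"gripper":0,"linear":[0,-0.011,-0.0185],"yaw":0},{"gripper":0,"linear":[0,-0.015,-0.0245],"yaw":0},{"gripper":0,"linear":[0,-0.019,-0.030],"yaw":0},{"gripper":0,"linear":[0,-0.023,-0.036],"yaw":0},{"gripper":0,"linear":[0,-0.030,-0.044],"yaw":0},{"gripper":0,"linear":[0,-0.037,-0.0525],"yaw":0},{"gripper":0,"linear":[0,-0.043,-0.0585],"yaw":0},{"gripper":0,"linear":[0,-0.049,-0.0645],"yaw":0},{"gripper":0,"linear":[0,-0.0555,-0.0705],"yaw":0},{"gripper":0,"linear":[0,-0.0555,-0.0705],"yaw":0}]}' && python3 -m inch '{"commands":[{"gripper":0,"linear":[0,0,0],"yaw":0},{"gripper":0,"linear":[0,0,0],"yaw":0},{"gripper":0,"linear":[0,0,0],"yaw":0},{"gripper":0,"linear":[0,0,0],"yaw":0},{"gripper":0,"linear":[0,0,0],"yaw":0},{"gripper":0,"linear":[0,0,0],"yaw":0},{"gripper":0,"linear":[0,0,0],"yaw":0},{"gripper":0,"linear":[0,0,0],"yaw":0}]}'
python3 - <<'E'
from h import *
a=crop("s",get_image("scene"),220,120,130,100,4,"")
b=crop("t",get_image("top"),310,170,70,100,4,"")
cv2.imwrite("pics/f1.png",np.hstack([a,b]))
E
```

```text
t: 15.12
tcp_pos: [0.5072, -0.2337, 0.1677]
ee_rot: [0.0, 0.916, 0.402, 0.0]
force: [-1.1, 0.3, -3.8]
grip_width: 0.006
gripper_force: 27.9
t: 16.12
tcp_pos: [0.5074, -0.234, 0.1672]
ee_rot: [0.0, 0.916, 0.402, 0.0]
force: [-0.7, 0.5, -1.6]
grip_width: 0.0062
gripper_force: 27.8
```

View pics/f1.png

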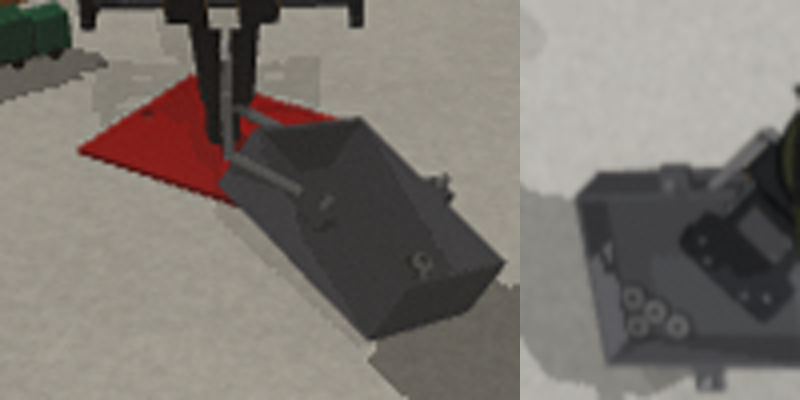

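All four wheels are bunched in the low corner at top pixels (338,244), (344,248), (339,252) and (349,251). I'll compute their distances to the inside corner.

Run:
```python
from h import *
from scipy.spatial.transform import Rotation as Ro
o=get_obs(); bar=np.array(o["tcp_pos"])+[0,0,.019]
d=np.array([.743,-.669,0]); th=np.radians(31.2)
ax=np.cross(d,[0,0,1])
R=(Ro.from_rotvec(ax/np.linalg.norm(ax)*th)*Ro.from_euler("z",-83,degrees=True)).as_matrix()
u=np.array([75,65])/np.hypot(75,65); lb=np.r_[(np.hypot(75,65)+36)*u,75]/1e3
org=bar-R@lb; print("foot",org+R@[-.075,-.065,0],"tilt",np.degrees(np.arccos(R[2,2])))
cor=org+R@[-.071,-.061,.004]; print(proj("top",[cor,org+R@[-.075,-.065,0],org+R@[-.075,-.065,.048]]))
for p in [(338,244.2),(343.7,247.7),(339.3,251.7),(349,251.5)]:
    a=ray("top",p,0);b=ray("top",p,.2); n=R[:,2]; q=org+R@[0,0,.011]
    x=a+(b-a)*(((q-a)@n)/((b-a)@n)); print(np.linalg.norm(x-cor).round(3),(R.T@(x-org)).round(3))
print(o["t"],o["gripper_force"],np.abs(o["joint_vel"]).max())
```

```text
foot [ 0.3874622  -0.12555139  0.00062097] tilt 31.199999999999992
[[337.03458473 254.01978503]
 [336.43308275 254.66426269]
 [330.90384189 262.23189461]]
0.037 [-0.059 -0.027  0.011]
0.036 [-0.044 -0.038  0.011]
0.017 [-0.06  -0.05   0.011]
0.043 [-0.03  -0.05   0.011]
16.225 27.83931165933609 0.0008138427972214461
```

All wheels are within 45 mm of the corner, the tilt is 31°, the foot is on the table and the arm is still. Handing in.

```bash
python3 -c "
from plant import env
print(env.finish_job())"
```

```text
the job is handed in; nothing more can be done
None
```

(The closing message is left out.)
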